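# Sleeve the live post and bolt down the sprung hold-down frame

### The job

The battery module in the clamping nest still has one bare brass terminal post: while the steel hold-down frame is standing open, slide the loose orange insulating sleeve over that post until it sits fully down on the module, and let go of it. Then swing the sprung frame down onto the module by the red grip of its bolt, keep it held down against its spring while you shoot the bolt fully home into the keeper, and leave it latched. Do not let the frame snap back, never bring it down over the bare post, and leave the other things on the bench where they are.

Things in the scene. Friction and masses are not known exactly. Their poses are not given: they have to be found in the camera images.
- fixture: Clamping nest fixed on the bench: base plate 180 x 250 x 12 mm with a black and orange battery module (110 x 150 mm, deck 102 mm above the bench). Origin: centre of the underside. Own x (mainly away from the robot) is parallel to the hinge; own y points from the frame's free end to the hinge. A second post, 48 mm to +y, already wears a fixed orange sleeve (42 mm wide, 60 mm tall).
- post_top (a point): Centre of the top of the bare brass terminal post, 32 mm to the fixture's -y of its origin. Upright, 20 mm in diameter, 48 mm tall above the module's deck. With the frame open only the other, sleeved post is near it, 80 mm away along y. Axes as the fixture's.
- sleeve_mid (a point): Middle (on the axis, half-way up) of the loose orange insulating sleeve, a plain tube 42 mm outside, 25 mm bore, 60 mm tall, 40 to 85 g, standing upright on the bench; either end may go down. Fully seated, its middle is 18 mm below post_top (30 mm above the deck).
- frame (a joint): Angle of the steel hold-down frame, rad: 1.5 = standing open on its stop (start), 0 = hard down. A flat U: arms 88 mm apart run 185 mm from the hinge to the cross bar with the bolt; down, they pass either side of the posts. A torsion spring always drives it open: about 4 N at the grip when open, 10 N when down; let go, it flies open. Bolted, it rests at about 0.03, held by the keeper.
- frame_hinge (a point): Point on the hinge axis midway between the arms, 112 mm above the bench; own x is the hinge axis, own y points away from the frame's free end when down. At frame angle a the grip lies in this frame at y = -(185 cos a - 64 sin a), z = 185 sin a + 64 cos a (mm; radius 196): open, about 51 mm beyond the hinge and 189 mm above it.
- bolt (a joint): Travel of the slide bolt on the cross bar, m: 0 = drawn back, 0.030 = fully home; it moves along the fixture's +x (parallel to the hinge). It stays where it is left (friction about 2 N). Its tip meets the keeper at 0.006 and is through at 0.014; it enters only while the frame angle is below about 0.025, else it butts against the keeper.
- grip_mid (a point): Centre of the red roller grip on the bolt: 32 mm in diameter, 36 mm long, its axis parallel to the hinge. It turns freely on the end of a 10 mm stem square off the bolt (50 mm from the bolt's axis, 64 mm from the arms' mid-plane), so fingers closed on its two flat ends can stay pointing down while the frame swings. Moving it swings the frame and slides the bolt. Height 301 mm open, 176 mm down.
- keeper_hole (a point): Centre of the hole (20 mm wide, 19 mm high) in the upright steel keeper plate (8 mm thick across the bolt, top edge 146 mm above the bench) that takes the 12 mm bolt; it stands beside the frame's free end, 64 mm to the fixture's +x side and 90 mm to its -y side.
- tape: Bystander: roll of amber tape, 80 mm across, 24 mm high, lying flat. Origin at the centre of its underside. It may change places with the sleeve.
- heat_gun: Bystander: teal heat gun lying on its side, about 205 x 185 mm, 66 mm high. Origin under the middle of its barrel.
- screwdriver: Bystander: yellow-handled screwdriver, 200 mm long, lying on the bench. Origin at its middle, on the bench.
Mind the look-alikes: they are no part of the job. What is shaped like the part that bears sleeve_mid but purple or white is not meant.

How it is judged:
On the way, in this order (a step that is already met when the one before it is completed fails the run):
1. the sleeve is fully down on the bare post and let go, with the frame still open (horizontal distance between sleeve_mid and post_top below 0.006 m and z of sleeve_mid in the frame of post_top below -0.014 m and contact force between the fingers and sleeve below 0.3 N and value of joint frame above 1.2 rad), for 0.2 s.
2. the frame is swung down onto the module and held there, with the bolt still out of the keeper (value of joint frame below 0.05 rad and value of joint bolt below 0.012 m), for 0.1 s.
At the end, for the whole second after the job is handed in: The sleeve sits on the post (axes within 6 mm, its middle at least 14 mm below the post's top, i.e. within 4 mm of fully down); the frame is down (angle below 0.045 rad) and at rest, held by the bolt alone, which is home (travel over 25 mm of 30) (horizontal distance between sleeve_mid and post_top below 0.006 m and z of sleeve_mid in the frame of post_top below -0.014 m and value of joint frame below 0.045 rad and value of joint bolt above 0.025 m and velocity of joint frame below 0.05 rad/s); the robot touches nothing.
It fails at once if the frame is brought down (below 0.9 rad) while the sleeve is not down on the post (value of joint frame below 0.9 rad and (horizontal distance between sleeve_mid and post_top above 0.008 m or z of sleeve_mid in the frame of post_top above -0.012 m)).
It fails at once if the frame is let go and snaps back (opens faster than 6 rad/s) (velocity of joint frame above 6 rad/s).
It fails at once if the tape, heat gun or screwdriver is shifted by more than 30 mm (distance of any of tape, heat_gun, screwdriver from where it was at the start of the episode above 0.03 m).
It also fails if it takes over 58 s, if anything falls off the work surface, if the arm or the gripper's body presses on something with over 40 N, if the wrist force passes 120 N, or if a joint passes its speed limit or range.

### The arm

A 7-joint arm with a two-finger parallel gripper is mounted at the origin on the work surface. World frame = base frame: x ahead of the robot, y to its left, z up, the work surface at z = 0. Lengths are in m, angles in rad, forces in N, time in s.
With the tool pointing down it reaches from about 0.425 to 0.875 m from the base axis. Payload 4.7 kg.
Tool frame: the origin (TCP) lies midway between the tips of the shut fingers; the grasp point (between the pads) lies 19 mm behind it; z points along the fingers, y is the direction in which the jaws open and shut (so a half turn about z gives the same grasp; the last joint's range is limited). The gripper opens to 87 mm and grips with 3 to 60 N. Pads are 19 mm wide; open, the fingers measure 117 mm over their backs; the gripper's body (75 mm by 190 mm) begins 51 mm behind the grasp point.
Start: joints at [1.192, 0.321, -0.07, 1.45, 0.023, 1.371, -0.057], TCP at [0.249, -0.601, 0.223] pointing down, gripper open.
Joint ranges: [-2.86, 2.86], [-0.3, 2.09], [-1.38, 1.24], [0.06, 2.45], [-1.56, 4.7], [0.09, 2.05], [-2.69, 2.69]. Speed limits (rad/s): [2.57, 2.57, 3.14, 3.14, 3.14, 3.14, 3.14].

### API

Orientations are given as a rotation vector (axis times angle).
In Python, from bench import get_state, eyes, job gives the robot as it stands. The module is installed in compiled form; this text tells all that it offers.
- The arm moves only by the shell command python3 -m jog 'ROWS' [FORCE]. ROWS is JSON, a list that holds one entry, the list of rows, each a list of 5 numbers: the opening, from 0 (shut) to 1 (fully open), then the shift along the tool's x, y, z in units of 40 mm (1.0 is 40 mm), then the turn about the tool's z in units of 5 degrees (1.0 is 5 degrees). In form: [[[jaw, dx, dy, dz, turn], ...]]. A call has 1 to 10 rows; each row shifts and turns the commanded pose from where the row before left it, along the tool's axes as they then stand; what a row does not reach is not made up. A row lasts 1/8 s, in which the tool goes at most 62.5 mm and 10.7 degrees, less where a joint would pass 70% of its speed; a pose out of reach is approached as far as the arm can. A call is refused whole if a number of a shift passes 1 or a number of a turn 1, either way. A call with a gripper value outside its range is refused whole. The fingers move at their own pace and stop on an object; FORCE is the grip in N (left out, the last holds). Time passes only in rows, so rows that do not move let the fingers close. It gives the time, the measured TCP pose, the force and the opening at its end, in the units of the state.
- get_state(): the state, without advancing time (a new reading comes with each control period).
- eyes.get_image(name): name is "side" or "top"; returns (picture, depth): 384x512x3 uint8, red, green, blue; 384x512 float32, m along the optical axis (not along the pixel's ray), 0 where there is no reading.
- eyes.camera_params(name): a dict with "camera_matrix" (3x3 intrinsics, pixels), "k1" (the pictures are not rectified: a ray, as slopes to the right and down, at radius r is drawn at 1 + k1 r^2 times it, then the intrinsics apply), "pose" (4x4, takes a point from camera to world coordinates). Camera axes: x right, y down, z forward; pixel columns grow to the right and rows downward; lengths in m; the calibration is good to about 2 mm. A picture is of the moment at which its call begins. camera_params takes no time and is no camera call.
- job.close_job(): hands the job in, once; it reports no verdict.
The state is a dict: "time": time; "joint_positions": joint angles; "qd": joint speeds; "joint_torque": joint torques, N m; "position": TCP position; "tool_rot": TCP orientation; "ft_force": force on the tool from outside, world axes, zero at the start; "torque": the same for the moment, N m; "grip_width": opening from 0.0 (shut) to 1.0 (fully open).
Only numpy, scipy, OpenCV 4.12 (cv2) and the standard library are available. Lean on these libraries where they do the work, as an engineer would, in place of code of your own. Each camera call takes 0.05 s, during which the arm holds its last target. There are 200 camera calls.

## Working session

There is one attempt and no reset: what is moved stays moved. The work goes in short steps, Python scripts to look and compute and a shell command to move; the robot and the scene stay as the last step left them, time stands still between calls to the robot, and variables do not carry over. Pictures are saved under pics/ and viewed, about 8 in all and at most 12, crops included, and the job is handed in when it is done.

```bash
mkdir -p pics; cat > h.py <<'E'
import numpy as np, cv2
from bench import get_state, eyes, job
from scipy.spatial.transform import Rotation as R
def cloud(name):
    im,d=eyes.get_image(name); p=eyes.camera_params(name); K=np.array(p["camera_matrix"]);T=np.array(p["pose"])
    k=p["k1"]; v,u=np.mgrid[0:384,0:512]
    pts=cv2.undistortPoints(np.stack([u,v],-1).reshape(-1,1,2).astype(float),K,np.array([k,0,0,0,0.])).reshape(384,512,2)
    c=np.dstack([pts*d[...,None],d]); w=c@T[:3,:3].T+T[:3,3]; w[d==0]=np.nan
    return im,w
def save(n,im): cv2.imwrite(n,cv2.cvtColor(im,cv2.COLOR_RGB2BGR))
E
python3 - <<'E'
from h import *
s=get_state(); print(s)
for n in("side","top"):
    im,w=cloud(n); save(f"pics/{n}0.png",im); np.savez(f"{n}0.npz",im=im,w=w); p=eyes.camera_params(n);print(n,p)
E
```

```text
{'time': 0.0, 'joint_positions': array([ 1.19212049,  0.32177655, -0.07010094,  1.45167938,  0.02260723,
        1.3707797 , -0.05689757]), 'qd': array([ 0.00023084, -0.00198534, -0.00017884,  0.00172607, -0.00044262,
       -0.00024772, -0.00084646]), 'joint_torque': array([ 4.97548408e-04, -4.91287100e+01, -4.03993120e-01, -3.12518513e+01,
       -6.43322314e-02,  4.38447192e-02,  1.80346033e-04]), 'position': array([ 0.24854095, -0.60001129,  0.22148959]), 'tool_rot': array([-3.07942571e+00, -6.12738626e-01,  7.22212668e-04]), 'ft_force': array([0.07081536, 0.11177942, 0.52297461]), 'torque': array([-0.03329723,  0.04087569, -0.01767874]), 'grip_width': 1.0018243006027747}
side {'camera_matrix': array([[368.79298067,   0.        , 255.35398584],
       [  0.        , 368.79298067, 196.28181321],
       [  0.        ,   0.        ,   1.        ]]), 'k1': -0.08098631456383801, 'pose': array([[ 0.88597111, -0.33764834,  0.31788173,  0.26097094],
       [-0.46365048, -0.65845007,  0.59285052, -0.48090316],
       [ 0.00913425, -0.67263445, -0.73991855,  0.84726094],
       [ 0.        ,  0.        ,  0.        ,  1.        ]])}
top {'camera_matrix': array([[406.32991492,   0.        , 260.30662769],
       [  0.        , 406.32991492, 190.02369914],
       [  0.        ,   0.        ,   1.        ]]), 'k1': -0.0876760492523009, 'pose': array([[ 0.02023581, -0.99719331,  0.07208338,  0.48127854],
       [-0.99939918, -0.01814597,  0.02952985,  0.0764589 ],
       [-0.02813894, -0.07263763, -0.99696137,  1.28939266],
       [ 0.        ,  0.        ,  0.        ,  1.        ]])}
```

View pics/side0.png

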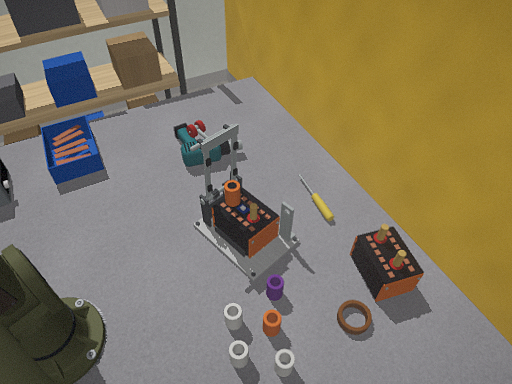

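View pics/top0.png

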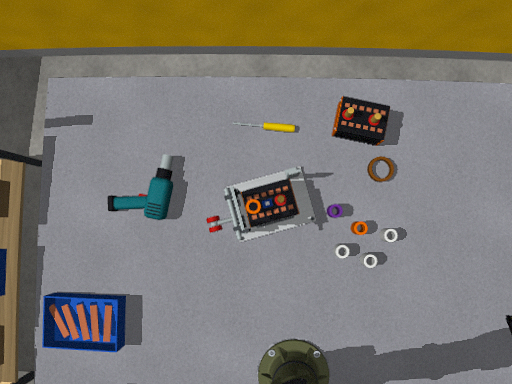

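The side view shows the loose orange sleeve at (272,322), the bare post at (254,212) and the open frame with its red grip at (197,127). In the top view they are at (359,228), (280,200) and (213,222). The purple and white tubes are look-alikes, and the second module at upper right isn't part of the job. Next I'll measure them.

```bash
cat > meas.py <<'E'
from h import *
def blob(w,im,lo,hi,box,zr):
    hsv=cv2.cvtColor(im,cv2.COLOR_RGB2HSV); m=cv2.inRange(hsv,np.array(lo),np.array(hi))>0
    b=np.zeros_like(m); b[box[1]:box[3],box[0]:box[2]]=1
    m&=b&(w[...,2]>zr[0])&(w[...,2]<zr[1]); return w[m],m
def circ(P):
    xy=P[:,:2].astype(np.float32)*1000; (c,r)=cv2.minEnclosingCircle(xy); return np.array(c)/1000,r,np.median(P[:,2]),len(P)
E
python3 - <<'E'
from meas import *
D={n:np.load(n+"0.npz") for n in("side","top")}
B={"side":{"loose":(255,305,290,340),"fixed":(220,175,245,210),"post":(244,195,265,225),"grip":(180,115,210,140)},
   "top":{"loose":(345,215,372,240),"fixed":(243,195,264,217),"post":(270,190,292,210),"grip":(200,210,224,236)}}
C={"loose":((3,120,60),(20,255,255),(.052,.07)),"fixed":((3,120,60),(20,255,255),(.152,.172)),"post":((12,60,60),(35,255,255),(.142,.16)),"grip":((0,100,40),(8,255,255),(.27,.34))}
for n in D:
    im,w=D[n]["im"],D[n]["w"]
    for k,(lo,hi,zr) in C.items():
        P,m=blob(w,im,lo,hi,B[n][k],zr)
        if len(P)>2: print(n,k,circ(P),"med",np.median(P,0).round(4),"min",P.min(0).round(3),"max",P.max(0).round(3))
        else: print(n,k,len(P))
# silhouettes in upscaled crop
t=D["top"]["im"][155:265,195:405]; save("pics/c.png",cv2.resize(t,None,fx=3.8,fy=3.8,interpolation=cv2.INTER_CUBIC))
w=D["top"]["w"]; 
# deck region fit: fixture edges by height 0.09..0.11
for zr in((.095,.108),(.008,.016)):
    m=(w[...,2]>zr[0])&(w[...,2]<zr[1]); m[:, :215]=0; m[:, 325:]=0; m[:155]=0; m[250:]=0
    r=cv2.minAreaRect((w[m][:,:2]*1000).astype(np.float32)); print(zr,m.sum(),r)
E
```

```text
side loose (array([ 0.46176755, -0.1923634 ]), 20.488630294799805, np.float64(0.05969879071638906), 185) med [ 0.4611 -0.1922  0.0597] min [ 0.442 -0.213  0.052] max [ 0.482 -0.173  0.064]
side fixed (array([0.51859229, 0.12854161]), 21.441295623779297, np.float64(0.16186811792998923), 144) med [0.5147 0.1215 0.1619] min [0.498 0.107 0.152] max [0.539 0.149 0.165]
side post (array([0.54118317, 0.05199249]), 9.836152076721191, np.float64(0.14975697786470443), 49) med [0.541  0.0494 0.1498] min [0.532 0.043 0.144] max [0.551 0.062 0.152]
side grip (array([0.46898517, 0.21578424]), 22.43447494506836, np.float64(0.3108566228533243), 130) med [0.4621 0.2095 0.3109] min [0.449 0.198 0.29 ] max [0.49  0.227 0.319]
top loose (array([ 0.46267218, -0.19111687]), 20.994943618774414, np.float64(0.05880749274186292), 105) med [ 0.4613 -0.1923  0.0588] min [ 0.443 -0.212  0.053] max [ 0.482 -0.171  0.064]
top fixed (array([0.51662634, 0.12937843]), 20.91200828552246, np.float64(0.16096011376002095), 125) med [0.5149 0.129  0.161 ] min [0.498 0.11  0.155] max [0.535 0.149 0.167]
top post (array([0.54001013, 0.05291031]), 9.202136993408203, np.float64(0.14916462197589375), 36) med [0.5395 0.053  0.1492] min [0.531 0.046 0.144] max [0.548 0.06  0.155]
top grip (array([0.46935922, 0.21647543]), 20.613048553466797, np.float64(0.31357739087395037), 92) med [0.4748 0.2171 0.3136] min [0.451 0.201 0.301] max [0.487 0.234 0.32 ]
(0.095, 0.108) 1638 ((532.1160278320312, 87.20158386230469), (116.24012756347656, 205.12489318847656), 16.142738342285156)
(0.008, 0.016) 1565 ((513.946533203125, 87.6808853149414), (230.51092529296875, 278.25396728515625), 11.089582443237305)
```

View pics/c.png

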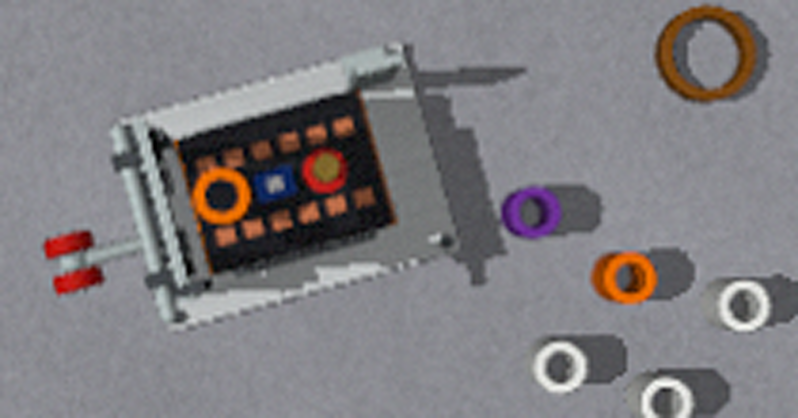

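```bash
cat > go.py <<'E'
# go.py x y z [yawdeg of the jaw line]: turn (deg) and shift (units of 40 mm) in tool axes after the turn
import sys
from h import *
a=[float(v) for v in sys.argv[1:]]; s=get_state(); r=R.from_rotvec(s["tool_rot"]); M=r.as_matrix()
th=0
if len(a)>3:
    j=np.array([np.cos(np.radians(a[3])),np.sin(np.radians(a[3])),0]); l=M.T@j
    th=np.degrees(np.arctan2(-l[0],l[1])); th=(th+90)%180-90
d=(r*R.from_euler('z',th,degrees=True)).inv().apply(np.array(a[:3])-s["position"])/.04
print("t",round(s["time"],2),"pos",s["position"].round(4),"turn units",(th/5).round(3),"shift",d.round(3),"z ax",M[:,2].round(4),"F",s["ft_force"].round(2),"grip",round(s["grip_width"],3),"q7",s["joint_positions"][6].round(2))
E
python3 go.py 0.462 -0.192 0.2 16.7
```

```text
t 0.1 pos [ 0.2486 -0.6001  0.2216] turn units -16.839 shift [8.237 8.042 0.551] z ax [-7.0e-04  1.5e-03 -1.0e+00] F [-0.28 -0.73 -0.63] grip 0.999 q7 -0.06
```

```bash
python3 -m jog '[[[0.75,0,0,0,-1],[0.75,0,0,0,-1],[0.75,0,0,0,-1],[0.75,0,0,0,-1],[0.75,0,0,0,-1],[0.75,0,0,0,-1],[0.75,0,0,0,-1],[0.75,0,0,0,-1],[0.75,0,0,0,-1],[0.75,0,0,0,-1]]]' 20
python3 -m jog '[[[0.75,0,0,0,-1],[0.75,0,0,0,-1],[0.75,0,0,0,-1],[0.75,0,0,0,-1],[0.75,0,0,0,-1],[0.75,0,0,0,-1],[0.75,0,0,0,-0.84],[0.75,1,1,0,0],[0.75,1,1,0,0],[0.75,1,1,0,0]]]'
python3 -m jog '[[[0.75,1,1,0,0],[0.75,1,1,0,0],[0.75,1,1,0,0],[0.75,1,1,0.2,0],[0.75,1,1,0.2,0],[0.75,0.2,0,0.1,0],[0.75,0,0,0,0]]]'
python3 go.py 0.462 -0.192 0.1 16.7
```

```text
time: 1.35
position: [0.2486, -0.6002, 0.2219]
tool_rot: [-2.53, -1.861, -0.0]
ft_force: [0.7, 0.2, -0.9]
grip_width: 0.751
time: 2.6
position: [0.3298, -0.4493, 0.222]
tool_rot: [-1.875, -2.52, -0.001]
ft_force: [0.6, 0.3, -0.2]
grip_width: 0.752
time: 3.48
position: [0.4602, -0.1943, 0.202]
tool_rot: [-1.873, -2.521, 0.002]
ft_force: [-0.1, -0.5, -0.5]
grip_width: 0.756
t 3.48 pos [ 0.4602 -0.1943  0.202 ] turn units 0.012 shift [0.042 0.063 2.55 ] z ax [-1.5e-03 -3.0e-04 -1.0e+00] F [-0.12 -0.52 -0.48] grip 0.756 q7 0.62
```

```bash
python3 -m jog '[[[0.75,0.04,0.06,1,0],[0.75,0,0,1,0],[0.75,0,0,1,0],[0.75,0,0,0.8,0],[0.75,0,0,0.6,0],[0.75,0,0,0,0],[0.2,0,0,0,0],[0.2,0,0,0,0],[0.2,0,0,0,0],[0.2,0,0,0,0]]]' 20
python3 go.py 0.462 -0.192 0.2 16.7
```

```text
time: 4.72
position: [0.4634, -0.1927, 0.0275]
tool_rot: [1.874, 2.519, -0.001]
ft_force: [-0.6, -0.4, 4.5]
grip_width: 0.478
t 4.72 pos [ 0.4634 -0.1927  0.0275] turn units 0.001 shift [ 0.019 -0.026 -4.314] z ax [ 0.0012 -0.0013 -1.    ] F [-0.62 -0.36  4.48] grip 0.478 q7 0.49
```

```bash
python3 -m jog '[[[0.2,0,0,-0.5,0],[0.2,0,0,-1,0],[0.2,0,0,-1,0],[0.2,0,0,-1,0],[0.2,0,0,-1,0],[0.2,0,0,0,0]]]'
python3 go.py 0.5405 0.0523 0.205 16.7
```

```text
time: 5.48
position: [0.4648, -0.1927, 0.2099]
tool_rot: [1.871, 2.515, 0.001]
ft_force: [0.7, -0.8, -0.0]
grip_width: 0.476
t 5.47 pos [ 0.4648 -0.1927  0.2099] turn units 0.003 shift [5.324 3.572 0.111] z ax [ 0.0055 -0.0036 -1.    ] F [ 0.66 -0.76 -0.03] grip 0.476 q7 0.62
```

```bash
python3 -m jog '[[[0.2,0.8,0.5,0,0],[0.2,0.9,0.6,0,0],[0.2,0.9,0.6,0,0],[0.2,0.9,0.6,0,0],[0.2,0.9,0.6,0,0],[0.2,0.6,0.4,0,0],[0.2,0.32,0.27,0.1,0],[0.2,0,0,0,0],[0.2,0,0,0,0]]]'
python3 go.py 0.5405 0.0523 0.195 16.7
python3 - <<'E'
from meas import *
for n in("side","top"):
    im,w=cloud(n); save(f"pics/{n}1.png",im); np.savez(f"{n}1.npz",im=im,w=w)
a=cv2.imread("pics/side1.png")[150:250,180:320]; b=cv2.imread("pics/top1.png")[150:250,210:350]
cv2.imwrite("pics/s1.png",cv2.resize(np.hstack([a,b]),None,fx=2.8,fy=4*.7,interpolation=cv2.INTER_CUBIC))
E
```

```text
time: 6.6
position: [0.5379, 0.0517, 0.2018]
tool_rot: [-1.876, -2.519, 0.002]
ft_force: [0.0, 0.7, -0.8]
grip_width: 0.482
t 6.6 pos [0.5379 0.0517 0.2018] turn units -0.007 shift [-0.005  0.068  0.17 ] z ax [-1.5e-03 -6.0e-04 -1.0e+00] F [ 0.03  0.71 -0.78] grip 0.482 q7 0.04
```

View pics/s1.png

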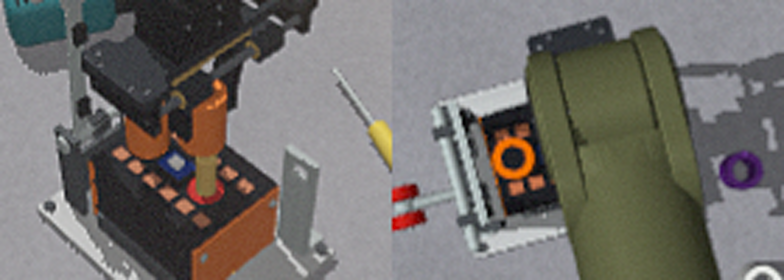

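The side view shows the held sleeve right above the post, with its lower edge at crop (212,155) and the post at (207,175). The arm hides it in the top view. I'll fit both axes from the side depth.

```bash
cat > fit.py <<'E'
from meas import *
from scipy.optimize import least_squares
def axis(P,r,g):
    f=least_squares(lambda c:np.hypot(P[:,0]-c[0],P[:,1]-c[1])-r,g,loss="soft_l1",f_scale=.001); return f.x.round(4),len(P),(np.abs(f.fun).mean()*1000).round(2)
E
python3 - <<'E'
from fit import *
d=np.load("side1.npz");im,w=d["im"],d["w"]
P,m=blob(w,im,(3,120,40),(20,255,255),(238,165,268,215),(.165,.23)); print("sleeve",P[:,2].min(),P[:,2].max(),axis(P,.021,(.55,.06)))
P,m=blob(w,im,(3,120,40),(20,255,255),(222,170,245,210),(.12,.158)); print("fixed",axis(P,.021,(.52,.13)))
d0=np.load("side0.npz");i0,w0=d0["im"],d0["w"]
P,m=blob(w0,i0,(3,120,40),(20,255,255),(255,305,290,345),(.01,.055)); print("loose0",axis(P,.021,(.46,-.19)))
P,m=blob(w0,i0,(3,120,40),(20,255,255),(215,175,245,212),(.12,.158)); print("fixed0",axis(P,.021,(.52,.13)))
for i,ww in((im,w),(i0,w0)):
  P,m=blob(ww,i,(12,60,30),(35,255,255),(244,195,265,225),(.115,.143)); print("post",axis(P,.010,(.54,.05)))
E
```

```text
sleeve 0.1759602157913721 0.2295788561145774 (array([0.537 , 0.0524]), 208, np.float64(1.23))
fixed (array([0.5187, 0.1294]), 90, np.float64(0.63))
loose0 (array([ 0.4625, -0.1924]), 213, np.float64(3.87))
fixed0 (array([0.5187, 0.1297]), 157, np.float64(1.59))
post (array([0.5419, 0.053 ]), 55, np.float64(0.67))
post (array([0.5419, 0.0532]), 51, np.float64(0.64))
```

```bash
python3 go.py 0.5417 0.0525 0.180 16.7; python3 -m jog '[[[0.2,0.01,0.09,0.2,0],[0.2,0,0,0.2,0],[0.2,0,0,0.2,0],[0.2,0,0,0,0]]]'; python3 go.py 0.5417 0.0525 0.160 16.7
```

```text
t 6.7 pos [0.5381 0.0513 0.2022] turn units -0.019 shift [0.003 0.094 0.555] z ax [-6.e-04 -8.e-04 -1.e+00] F [0.45 1.12 0.57] grip 0.48 q7 0.04
time: 7.2
position: [0.5411, 0.054, 0.1775]
tool_rot: [-1.874, -2.519, 0.002]
ft_force: [0.7, -0.1, 0.0]
grip_width: 0.474
t 7.2 pos [0.5411 0.054  0.1775] turn units 0.002 shift [-0.041  0.005  0.437] z ax [-0.0019  0.     -1.    ] F [ 0.65 -0.06  0.03] grip 0.474 q7 0.02
```

```bash
python3 -m jog '[[[0.2,-0.02,0,0.15,0],[0.2,0,0,0.15,0],[0.2,0,0,0,0]]]'; python3 go.py 0.5417 0.0525 0.160 16.7
```

```text
time: 7.58
position: [0.5416, 0.0533, 0.1659]
tool_rot: [-1.875, -2.52, 0.001]
ft_force: [0.7, -0.4, -1.0]
grip_width: 0.484
t 7.58 pos [0.5416 0.0533 0.1659] turn units 0.002 shift [-0.02  -0.003  0.148] z ax [-1.e-03 -1.e-04 -1.e+00] F [ 0.68 -0.4  -1.02] grip 0.484 q7 0.01
```

```bash
python3 -m jog '[[[0.2,0,0,0.3,0],[0.2,0,0,0.3,0],[0.2,0,0,0.2,0],[0.2,0,0,0.1,0],[0.2,0,0,0,0]]]'; python3 go.py 0.5417 0.0525 0.128 16.7
```

```text
time: 8.2
position: [0.542, 0.0534, 0.1303]
tool_rot: [-1.875, -2.521, 0.0]
ft_force: [-0.5, -0.2, -1.1]
grip_width: 0.476
t 8.2 pos [0.542  0.0534 0.1303] turn units 0.003 shift [-0.021 -0.013  0.059] z ax [-3.e-04  1.e-04 -1.e+00] F [-0.47 -0.23 -1.15] grip 0.476 q7 -0.01
```

```bash
python3 -m jog '[[[0.2,0,0,0.1,0],[0.2,0,0,0,0],[0.66,0,0,0,0],[0.66,0,0,0,0],[0.66,0,0,0,0],[0.66,0,0,-0.5,0],[0.66,0,0,-1,0],[0.66,0,0,-1,0],[0.66,0,0,-1,0],[0.66,0,0,-1,0]]]'; python3 -m jog '[[[0.66,-1,0,-1,0],[0.66,-1,0,-1,0],[0.66,-1,0,-1,0],[0.66,0,0,0,0]]]'
python3 - <<'E'
from fit import *
D={}
for n in("side","top"):
    im,w=cloud(n); save(f"pics/{n}2.png",im); D[n]=(im,w)
im,w=D["side"]
P,m=blob(w,im,(3,120,40),(20,255,255),(238,175,275,225),(.11,.158)); print("sleeve",axis(P,.021,(.54,.053)))
for n,box in(("side",(235,165,275,225)),("top",(268,185,296,215))):
  P,m=blob(D[n][1],D[n][0],(3,120,60),(20,255,255),box,(.152,.2)); print(n,len(P)and(circ(P),P[:,2].max()))
a=cv2.imread("pics/side2.png")[100:250,170:320]; b=cv2.imread("pics/top2.png")[130:280,200:350]
cv2.imwrite("pics/s2.png",cv2.resize(np.hstack([a,b]),None,fx=2.6,fy=2.6,interpolation=cv2.INTER_CUBIC))
E
python3 go.py 0.4691 0.216 0.36 16.7
```

```text
time: 9.45
position: [0.542, 0.0537, 0.3094]
tool_rot: [1.874, 2.52, 0.001]
ft_force: [0.1, -0.4, -0.1]
grip_width: 0.661
time: 9.95
position: [0.578, -0.0657, 0.4303]
tool_rot: [1.88, 2.511, 0.004]
ft_force: [-0.0, 1.7, -0.6]
grip_width: 0.661
sleeve (array([0.5418, 0.0544]), 272, np.float64(6.56))
side ((array([0.53996881, 0.08614889]), 53.606285095214844, np.float64(0.16127499079277274), 219), np.float64(0.1658121471627999))
top ((array([0.53987439, 0.05391842]), 20.717309951782227, np.float64(0.1607072981004043), 114), np.float64(0.16611755084862323))
t 10.05 pos [ 0.5765 -0.0612  0.4275] turn units 0.002 shift [ 7.409 -0.583  1.69 ] z ax [ 1.2e-03  9.0e-04 -1.0e+00] F [-0.53  0.65 -0.69] grip 0.664 q7 0.24
```

View pics/s2.png

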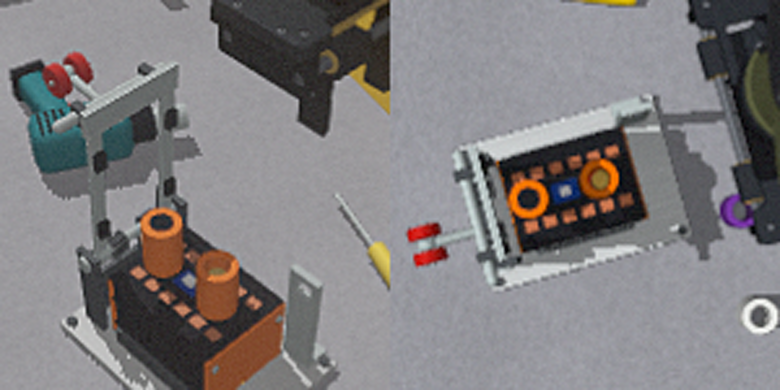

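The sleeve is seated: its rim is at z 0.161 like the fixed one, crop (600,180), and its axis is 1–2 mm from the post. The frame is still open, with the red grip at crop (427,243). Next I'll measure the grip precisely.

```bash
python3 - <<'E'
from fit import *
D=np.load("top0.npz"); S=np.load("side0.npz")
for yaw in(16.5,17):
  c,s=np.cos(np.radians(yaw)),np.sin(np.radians(yaw)); M=np.array([[c,s],[-s,c]])
  for n,d,box in(("top",D,(200,210,224,236)),("side",S,(180,115,210,140))):
    P,m=blob(d["w"],d["im"],(0,100,40),(8,255,255),box,(.26,.33)); L=(P[:,:2]-[.5312,.0829])@M.T
    lo,hi=np.percentile(L,2,axis=0),np.percentile(L,98,axis=0); mid=(lo+hi)/2
    print(yaw,n,len(P),"ext",(hi-lo).round(4),"mid local",mid.round(4),"world",(M.T@mid+[.5312,.0829]).round(4),P[:,2].min(),P[:,2].max())
    if n=="side":
        g=least_squares(lambda q:np.hypot(L[:,1]-q[0],P[:,2]-q[1])-.016,(.14,.3),loss="soft_l1",f_scale=.001).x;print("roll fit y',z",g)
    k,lab=cv2.connectedComponents(m.astype(np.uint8)); print([ (L[lab[m]==i].mean(0).round(4),(lab==i).sum()) for i in range(1,k)])
E
python3 go.py 0.4691 0.216 0.36 17
```

```text
16.5 top 92 ext [0.0338 0.0272] mid local [-0.0216  0.1463] world [0.4689 0.217 ] 0.3009933938961832 0.3201090733028824
[(array([-0.01  ,  0.1459]), np.int64(49)), (array([-0.0334,  0.1467]), np.int64(43))]
16.5 side 130 ext [0.0344 0.0251] mid local [-0.0229  0.1431] world [0.4686 0.2136] 0.29048329912211135 0.31886233232421934
roll fit y',z [0.14710742 0.30139486]
[(array([-0.0108,  0.1395]), np.int64(55)), (array([-0.0361,  0.1411]), np.int64(75))]
17 top 92 ext [0.0338 0.0271] mid local [-0.0204  0.1464] world [0.4689 0.217 ] 0.3009933938961832 0.3201090733028824
[(array([-0.0087,  0.146 ]), np.int64(49)), (array([-0.0322,  0.1469]), np.int64(43))]
17 side 130 ext [0.0344 0.0252] mid local [-0.0217  0.1432] world [0.4686 0.2135] 0.29048329912211135 0.31886233232421934
roll fit y',z [0.14729078 0.3013961 ]
[(array([-0.0095,  0.1396]), np.int64(55)), (array([-0.0349,  0.1414]), np.int64(75))]
t 10.05 pos [ 0.5765 -0.0612  0.4275] turn units -0.058 shift [ 7.412 -0.544  1.69 ] z ax [ 1.2e-03  9.0e-04 -1.0e+00] F [-0.53  0.65 -0.69] grip 0.664 q7 0.24
```

```bash
python3 -m jog '[[[0.66,0.7,-0.1,0,-0.06],[0.66,0.95,-0.1,0,0],[0.66,1,-0.1,0,0],[0.66,1,-0.1,0.2,0],[0.66,1,-0.1,0.2,0],[0.66,1,-0.04,0.2,0],[0.66,0.95,0,0.2,0],[0.66,0.6,0,0,0],[0.66,0.2,0,0.4,0],[0.66,0,0,0,0]]]' 40
python3 go.py 0.4688 0.217 0.282 17
```

```text
time: 11.3
position: [0.4676, 0.2155, 0.3766]
tool_rot: [-1.866, -2.527, 0.005]
ft_force: [0.4, -0.2, 0.0]
grip_width: 0.66
t 11.3 pos [0.4676 0.2155 0.3766] turn units 0.025 shift [0.031 0.046 2.365] z ax [-0.0026 -0.0023 -1.    ] F [ 0.41 -0.24  0.01] grip 0.66 q7 -0.22
```

```bash
python3 -m jog '[[[0.66,0.03,0.03,0.6,0],[0.66,0,0,0.6,0],[0.66,0,0,0.6,0],[0.66,0,0,0.4,0],[0.66,0,0,0.16,0],[0.66,0,0,0,0]]]'
python3 go.py 0.4688 0.217 0.282 17
python3 - <<'E'
from h import *
im,w=cloud("side"); save("pics/side3.png",im); a=cv2.imread("pics/side3.png")[70:220,150:300]; cv2.imwrite("pics/s3.png",cv2.resize(a,None,fx=4,fy=4,interpolation=cv2.INTER_CUBIC))
E
```

```text
time: 12.05
position: [0.4703, 0.2165, 0.2842]
tool_rot: [-1.869, -2.525, 0.0]
ft_force: [0.4, 0.0, -0.1]
grip_width: 0.659
t 12.05 pos [0.4703 0.2165 0.2842] turn units -0.004 shift [ 0.024 -0.033  0.055] z ax [-1.e-04 -0.e+00 -1.e+00] F [ 0.37  0.04 -0.08] grip 0.659 q7 -0.23
```

View pics/s3.png

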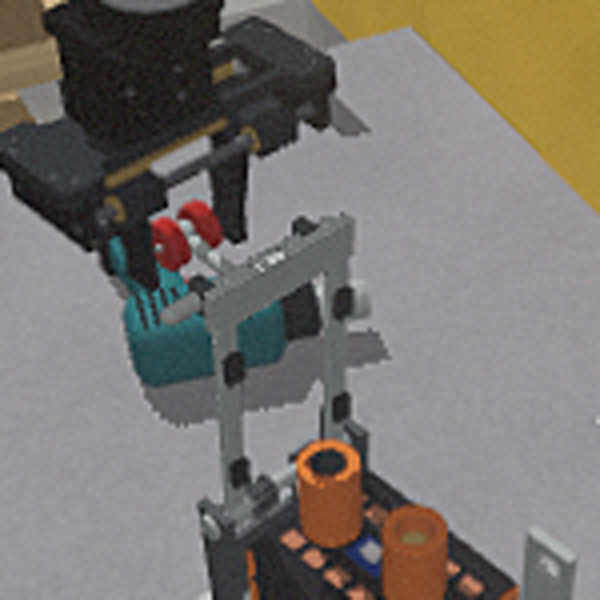

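The fingers straddle the red grip, at crop (145,270) and (235,190), with a gap on both sides. Closing now.

```bash
python3 -m jog '[[[0.66,0.02,-0.05,0.03,0],[0.2,0,0,0,0],[0.2,0,0,0,0],[0.2,0,0,0,0],[0.2,0,0,0,0]]]' 45
python3 go.py 0.4688 0.217 0.282 17
```

```text
time: 12.72
position: [0.4685, 0.217, 0.2831]
tool_rot: [1.868, 2.525, 0.001]
ft_force: [2.4, 0.6, 0.5]
grip_width: 0.411
t 12.72 pos [0.4685 0.217  0.2831] turn units -0.001 shift [-0.003  0.008  0.027] z ax [ 9.e-04  4.e-04 -1.e+00] F [2.36 0.6  0.45] grip 0.411 q7 -0.23
```

```bash
python3 -m jog '[[[0.2,-0.3,-0.005,-0.06,0],[0.2,-0.3,0,-0.055,0],[0.2,-0.61,0,-0.045,0],[0.2,0,0,0,0]]]'
python3 go.py 0.4688 0.217 0.282 17
```

```text
time: 13.22
position: [0.4823, 0.1692, 0.2898]
tool_rot: [-1.872, -2.522, 0.0]
ft_force: [-2.6, 4.6, 2.4]
grip_width: 0.411
t 13.22 pos [0.4823 0.1692 0.2898] turn units -0.033 shift [1.24  0.027 0.194] z ax [-6.e-04  2.e-04 -1.e+00] F [-2.6   4.55  2.35] grip 0.411 q7 -0.12
```

```bash
python3 -m jog '[[[0.2,-0.59,0,0.03,0],[0.2,-0.6,0,0.105,0],[0.2,-0.585,0,0.18,0],[0.2,-0.555,0,0.25,0],[0.2,0,0,0,0]]]'
python3 go.py 0.4688 0.217 0.282 17
python3 - <<'E'
from h import *
im,w=cloud("side"); save("pics/side4.png",im); a=cv2.imread("pics/side4.png")[70:270,150:350]; cv2.imwrite("pics/s4.png",cv2.resize(a,None,fx=3,fy=3,interpolation=cv2.INTER_CUBIC))
E
```

```text
time: 13.85
position: [0.5094, 0.0806, 0.2669]
tool_rot: [-1.871, -2.523, 0.001]
ft_force: [-3.1, 2.3, 8.3]
grip_width: 0.407
t 13.85 pos [0.5094 0.0806 0.2669] turn units -0.025 shift [ 3.559  0.026 -0.377] z ax [-4.e-04 -1.e-04 -1.e+00] F [-3.08  2.3   8.27] grip 0.407 q7 0.05
```

View pics/s4.png

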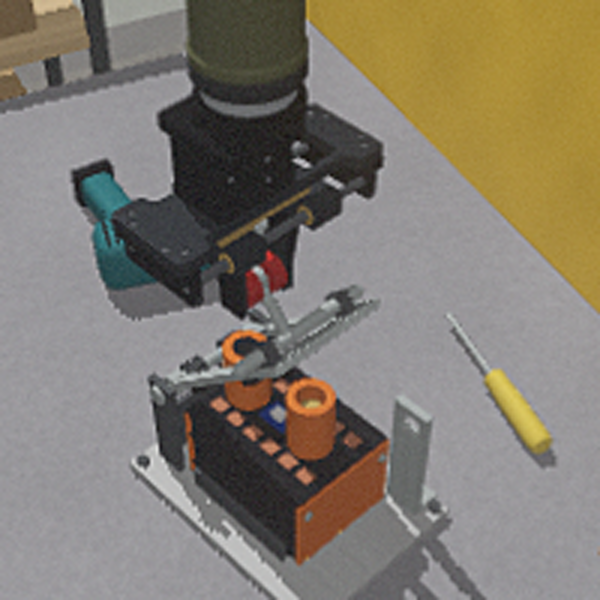

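The grip is held, the frame follows and is about half-way down, and the sleeve at crop (312,415) is still seated. I'll continue along the arc.

```bash
python3 -m jog '[[[0.2,-0.52,0,0.32,0],[0.2,-0.48,0,0.38,0],[0.2,-0.425,0,0.44,0],[0.2,-0.37,0,0.49,0],[0.2,-0.305,0,0.53,0],[0.2,0,0,0,0]]]'
python3 go.py 0.4688 0.217 0.282 17
```

```text
time: 14.65
position: [0.5341, 0.0004, 0.1807]
tool_rot: [1.869, 2.524, -0.002]
ft_force: [-1.7, -0.2, 9.7]
grip_width: 0.406
t 14.65 pos [5.341e-01 4.000e-04 1.807e-01] turn units -0.009 shift [ 5.652  0.021 -2.539] z ax [-0.     -0.0014 -1.    ] F [-1.69 -0.17  9.68] grip 0.406 q7 0.15
```

```bash
python3 -m jog '[[[0.2,-0.12,0,0.27,0],[0.2,-0.11,0,0.26,0],[0.2,0,0,0.08,0],[0.2,0,0,0,0],[0.2,0,0,0,0]]]'
python3 go.py 0.4688 0.217 0.282 17
```

```text
time: 15.28
position: [0.538, -0.0081, 0.1585]
tool_rot: [1.866, 2.522, -0.001]
ft_force: [-0.0, -1.5, 10.1]
grip_width: 0.412
t 15.28 pos [ 0.538  -0.0081  0.1585] turn units 0.001 shift [ 5.876e+00 -1.000e-03 -3.110e+00] z ax [ 0.0035 -0.0031 -1.    ] F [-1.000e-02 -1.500e+00  1.009e+01] grip 0.412 q7 0.14
```

```bash
python3 -m jog '[[[0.2,0,0,0.06,0],[0.2,0,0,0.06,0],[0.2,0,0,0,0]]]'
python3 go.py 0.4688 0.217 0.282 17
```

```text
time: 15.65
position: [0.5407, -0.0079, 0.1571]
tool_rot: [1.862, 2.517, 0.004]
ft_force: [-1.1, -1.4, 22.5]
grip_width: 0.413
t 15.65 pos [ 0.5407 -0.0079  0.1571] turn units 0.002 shift [ 5.881 -0.049 -3.162] z ax [ 0.0096 -0.0039 -0.9999] F [-1.05 -1.4  22.51] grip 0.413 q7 0.14
```

```bash
python3 -m jog '[[[0.2,0,0.1,0,0],[0.2,0,0.15,0,0],[0.2,0,0.15,0,0],[0.2,0,0.15,0,0],[0.2,0,0,0,0]]]'
python3 go.py 0.4688 0.217 0.282 17
```

```text
time: 16.27
position: [0.5623, -0.0014, 0.1572]
tool_rot: [1.862, 2.517, 0.006]
ft_force: [1.0, -1.8, 22.2]
grip_width: 0.41
t 16.27 pos [ 0.5623 -0.0014  0.1572] turn units 0.001 shift [ 5.884 -0.61  -3.164] z ax [ 0.0107 -0.0034 -0.9999] F [ 1.01 -1.78 22.24] grip 0.41 q7 0.1
```

```bash
python3 -m jog '[[[0.2,0,0.12,0,0],[0.2,0,0.08,0,0],[0.2,0,0.04,0,0],[0.2,0,0,0,0]]]'
python3 go.py 0.4688 0.217 0.282 17
```

```text
time: 16.77
position: [0.5638, -0.0012, 0.1565]
tool_rot: [-1.87, -2.524, 0.018]
ft_force: [-21.0, -7.0, 35.9]
grip_width: 0.41
t 16.77 pos [ 0.5638 -0.0012  0.1565] turn units -0.015 shift [ 5.889 -0.704 -3.171] z ax [-0.0067 -0.009  -0.9999] F [-21.04  -6.99  35.85] grip 0.41 q7 0.09
```

```bash
python3 -m jog '[[[0.2,0,-0.12,-0.1,0],[0.2,0,0,0,0],[0.2,0,0,0,0]]]'
python3 go.py 0.4688 0.217 0.282 17
python3 - <<'E'
from h import *
im,w=cloud("side"); save("pics/side5.png",im); a=cv2.imread("pics/side5.png")[120:270,190:340]; cv2.imwrite("pics/s5.png",cv2.resize(a,None,fx=4,fy=4,interpolation=cv2.INTER_CUBIC))
E
```

```text
time: 17.15
position: [0.5633, -0.0008, 0.158]
tool_rot: [1.866, 2.521, -0.002]
ft_force: [-1.4, -2.1, 10.0]
grip_width: 0.404
t 17.15 pos [ 0.5633 -0.0008  0.158 ] turn units -0.004 shift [ 5.883 -0.662 -3.13 ] z ax [ 0.0032 -0.0038 -1.    ] F [-1.36 -2.08  9.96] grip 0.404 q7 0.1
```

View pics/s5.png

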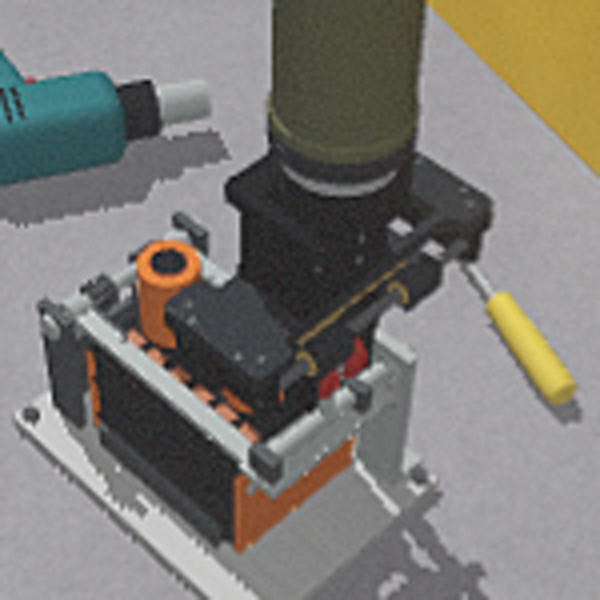

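The frame is down on the module and the bolt rod enters the keeper, at crop (395,370). Before letting go I'll ease upward to test the latch, while pressing the bolt home.

```bash
python3 -m jog '[[[0.2,0,0.1,0,0],[0.2,0,0.05,-0.1,0],[0.2,0,0,-0.1,0],[0.2,0,0,-0.1,0],[0.2,0,0,0,0]]]'
python3 go.py 0.4688 0.217 0.282 17
```

```text
time: 17.82
position: [0.563, 0.0013, 0.164]
tool_rot: [-1.864, -2.519, 0.013]
ft_force: [-6.8, -2.4, -9.7]
grip_width: 0.406
t 17.82 pos [0.563  0.0013 0.164 ] turn units 0.003 shift [ 5.849 -0.709 -2.934] z ax [-0.0112 -0.002  -0.9999] F [-6.84 -2.45 -9.68] grip 0.406 q7 0.09
```

```bash
python3 -m jog '[[[0.2,0,0,0.15,0],[0.2,0,0.1,0,0],[0.2,0,0,0,0]]]'
python3 go.py 0.4688 0.217 0.282 17
python3 -m jog '[[[0.5,0,0,0,0],[0.66,0,0,0,0],[0.66,0,-0.15,0,0],[0.66,0,0,0,0],[0.66,0,0,-0.5,0],[0.66,0,0,-1,0],[0.66,0,0,-1,0],[0.66,-0.8,0,-1,0],[0.66,-1,0,-1,0],[0.66,-1,0,0,0]]]'
python3 -m jog '[[[0.66,-1,0,0,0],[0.66,-1,0,0,0],[0.66,0,0,0,0]]]'
python3 - <<'E'
from fit import *
yaw=17;c,s=np.cos(np.radians(yaw)),np.sin(np.radians(yaw)); M=np.array([[c,s],[-s,c]])
D={}
for n in("side","top"):
    im,w=cloud(n); save(f"pics/{n}6.png",im)
    P,m=blob(w,im,(0,100,40),(8,255,255),(0,0,512,384),(.16,.21)); L=(P[:,:2]-[.5312,.0829])@M.T
    k=(abs(L)<.13).all(1); L=L[k];P=P[k]
    lo,hi=np.percentile(L,2,axis=0),np.percentile(L,98,axis=0); print(n,len(P),"ext",(hi-lo).round(4),"mid",((lo+hi)/2).round(4),"zmax",P[:,2].max())
    if n=="top":
        P,m=blob(w,im,(3,120,60),(20,255,255),(268,185,296,215),(.152,.2)); print("sleeve",circ(P))
a=cv2.imread("pics/side6.png")[130:280,180:330]; b=cv2.imread("pics/top6.png")[130:280,200:350]
cv2.imwrite("pics/s6.png",cv2.resize(np.hstack([a,b]),None,fx=2.6,fy=2.6,interpolation=cv2.INTER_CUBIC))
E
python3 go.py 0.4688 0.217 0.282 17
```

```text
time: 18.2
position: [0.5636, -0.0001, 0.1597]
tool_rot: [-1.864, -2.515, 0.027]
ft_force: [-22.0, -6.7, 9.3]
grip_width: 0.412
t 18.2 pos [ 5.636e-01 -1.000e-04  1.597e-01] turn units -0.015 shift [ 5.88  -0.742 -3.051] z ax [-0.0193 -0.0073 -0.9998] F [-22.03  -6.75   9.26] grip 0.412 q7 0.09
time: 19.45
position: [0.601, -0.1063, 0.3471]
tool_rot: [1.863, 2.519, 0.006]
ft_force: [0.3, -0.0, -1.4]
grip_width: 0.658
time: 19.82
position: [0.6224, -0.187, 0.3415]
tool_rot: [1.876, 2.519, -0.0]
ft_force: [-0.3, 1.2, -1.2]
grip_width: 0.66
side 162 ext [0.0342 0.1458] mid [ 0.004  -0.0308] zmax 0.19906245284170487
top 89 ext [0.0337 0.028 ] mid [ 0.0047 -0.0863] zmax 0.20170681398487966
sleeve (array([0.53983179, 0.05397086]), 20.709571838378906, np.float64(0.1608899959493144), 113)
t 19.93 pos [ 0.6225 -0.182   0.3421] turn units -0.001 shift [10.661 -0.76   1.508] z ax [ 0.0012  0.001  -1.    ] F [0.23 1.05 0.81] grip 0.657 q7 0.39
```

View pics/s6.png

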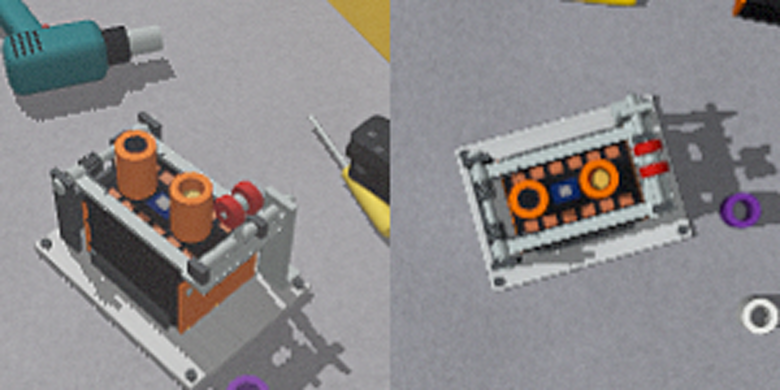

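The frame is down, both sleeves are seated, the grip is at top crop (650,158) and the fingers are clear. By camera the bolt's travel depends on the yaw (about 25 mm at 17°, 27 mm at 16.5°), so I'll pin the yaw down from the plate and arm edges.

```bash
python3 - <<'E'
from h import *
im=cv2.imread("pics/top6.png",0); p=eyes.camera_params("top");K=np.array(p["camera_matrix"]);T=np.array(p["pose"])
l=cv2.createLineSegmentDetector().detect(im[150:255,215:325])[0].reshape(-1,2,2)+[215,150]
def ray(q,z):
    u=cv2.undistortPoints(q.reshape(-1,1,2).astype(float),K,np.array([p["k1"],0,0,0,0.])).reshape(-1,2)
    d=np.c_[u,np.ones(len(u))]@T[:3,:3].T; return (T[:3,3]+d*((z-T[2,3])/d[:,2])[:,None])[:,:2]
A=[]
for s in l:
    w=ray(s,.06); v=w[1]-w[0]; n=np.hypot(*v)
    if n<.05: continue
    a=np.degrees(np.arctan2(v[1],v[0]))%90; A.append((n,a)); print(s.round(0).tolist(),(n*1000).round(),a.round(2))
A=np.array(A);k=abs(A[:,1]-17)<4;print(np.average(A[k,1],weights=A[k,0]))
E
```

```text
[[242.0, 228.0], [298.0, 212.0]] 179.0 17.26
[[249.0, 194.0], [288.0, 183.0]] 123.0 16.67
[[290.0, 185.0], [297.0, 206.0]] 68.0 19.57
[[238.0, 228.0], [229.0, 195.0]] 103.0 16.74
[[268.0, 216.0], [246.0, 222.0]] 71.0 16.28
[[259.0, 229.0], [240.0, 233.0]] 59.0 12.75
[[302.0, 217.0], [277.0, 223.0]] 79.0 14.82
[[314.0, 214.0], [309.0, 196.0]] 59.0 17.08
[[288.0, 179.0], [242.0, 192.0]] 147.0 17.03
[[242.0, 190.0], [284.0, 178.0]] 135.0 16.92
[[275.0, 231.0], [310.0, 221.0]] 110.0 16.76
[[244.0, 240.0], [272.0, 232.0]] 87.0 16.48
[[266.0, 175.0], [225.0, 186.0]] 130.0 16.0
[[224.0, 188.0], [238.0, 241.0]] 165.0 16.64
[[291.0, 167.0], [267.0, 175.0]] 78.0 19.4
16.9069588725006
```

The yaw is 16.9°, so the camera gives a travel of about 25.5 ± 2 mm. The hard stop I felt points to 28–30 mm. That's too close to 25 mm, so I'll push on the end of the grip with shut fingers to be sure.

```bash
python3 go.py 0.5228 -0.011 0.25 17
python3 -m jog '[[[0,0,-0.4,0,0],[0,0.6,-0.7,0,0],[0,0.9,-0.7,0,0],[0,0.9,-0.6,0.5,0],[0,0.9,-0.6,0.8,0],[0,0.9,-0.5,0.8,0],[0,0.23,-0.25,0.2,0],[0,0,0,0,0]]]' 20
python3 go.py 0.5228 -0.011 0.168 17
```

```text
t 19.93 pos [ 0.6225 -0.182   0.3421] turn units -0.001 shift [ 4.815 -1.137  2.304] z ax [ 0.0012  0.001  -1.    ] F [0.23 1.05 0.81] grip 0.657 q7 0.39
time: 20.92
position: [0.4254, -0.0559, 0.249]
tool_rot: [1.866, 2.525, -0.004]
ft_force: [0.5, 0.2, -0.4]
grip_width: 0.003
t 20.93 pos [ 0.4254 -0.0559  0.249 ] turn units 0.013 shift [0.368 2.66  2.02 ] z ax [-4.0e-04 -3.2e-03 -1.0e+00] F [ 0.47  0.19 -0.43] grip 0.003 q7 0.5
```

```bash
python3 -m jog '[[[0,0.12,0.9,0,0],[0,0.13,0.9,0,0],[0,0.12,0.8,0,0],[0,0,0.06,0.5,0],[0,0,0,0.6,0],[0,0,0,0.6,0],[0,0,0,0.3,0],[0,0,0,0,0]]]'
python3 go.py 0.5228 -0.011 0.168 17
```

```text
time: 21.92
position: [0.5236, -0.0119, 0.1685]
tool_rot: [-1.869, -2.524, 0.001]
ft_force: [-0.7, 0.2, -0.1]
grip_width: 0.008
t 21.93 pos [ 0.5236 -0.0119  0.1685] turn units -0.004 shift [ 0.027 -0.013  0.014] z ax [-1.4e-03 -1.0e-04 -1.0e+00] F [-0.66  0.18 -0.1 ] grip 0.008 q7 0.16
```

```bash
python3 -m jog '[[[0,0,0.1,0,0],[0,0,0.1,0,0],[0,0,0,0,0]]]'; python3 -m jog '[[[0,0,0.08,0,0],[0,0,0.06,0,0],[0,0,0,0,0]]]'; python3 go.py 0.562 0.001 0.168 17; python3 -m jog '[[[0,0,0.08,0,0],[0,0,0.06,0,0],[0,0,0,0,0]]]'; python3 go.py 0.562 0.001 0.168 17
```

```text
time: 22.3
position: [0.5326, -0.0088, 0.1697]
tool_rot: [1.868, 2.525, 0.001]
ft_force: [-0.2, -0.1, 0.3]
grip_width: 0.004
time: 22.68
position: [0.5358, -0.008, 0.169]
tool_rot: [-1.867, -2.523, 0.005]
ft_force: [-5.9, -1.5, 4.2]
grip_width: 0.001
t 22.68 pos [ 0.5358 -0.008   0.169 ] turn units -0.002 shift [0.025 0.692 0.022] z ax [-0.004  -0.0012 -1.    ] F [-5.93 -1.49  4.19] grip 0.001 q7 0.13
time: 23.05
position: [0.5364, -0.0085, 0.1678]
tool_rot: [-1.865, -2.516, 0.02]
ft_force: [-18.4, -5.2, 9.6]
grip_width: 0.004
t 23.05 pos [ 0.5364 -0.0085  0.1678] turn units -0.017 shift [ 0.04   0.682 -0.017] z ax [-0.0153 -0.0048 -0.9999] F [-18.36  -5.19   9.62] grip 0.004 q7 0.12
```

The bolt doesn't move under 19 N, so it's on its end stop. Retreating for a last check.

```bash
python3 -m jog '[[[0,0,-0.3,0,0],[0,0,-0.4,0,0],[0,0,0,-0.6,0],[0,0,0,-1,0],[0,0,0,-1,0],[0,-0.8,0,-1,0],[0,-1,0,-0.5,0],[0,-1,0,0,0],[0,-0.8,0,0,0],[0,0,0,0,0]]]'
python3 - <<'E'
from fit import *
D={n:cloud(n) for n in("side","top")}
im,w=D["top"]; save("pics/top7.png",im)
P,m=blob(w,im,(3,120,60),(20,255,255),(268,185,296,215),(.152,.2)); print("sleeve",circ(P))
P,m=blob(w,im,(0,100,40),(8,255,255),(285,170,320,215),(.16,.21)); print("grip",np.median(P,0),P[:,2].max())
a=cv2.imread("pics/top0.png").astype(int); b=cv2.imread("pics/top7.png").astype(int)
for n,(x0,y0,x1,y1) in dict(tape=(365,150,400,190),gun=(100,150,178,222),driver=(230,115,300,137)).items(): print(n,(abs(a-b).max(2)[y0:y1,x0:x1]>60).mean().round(3))
print(get_state()["ft_force"].round(1)); job.close_job()
E
```

```text
time: 24.3
position: [0.5582, -0.1552, 0.3323]
tool_rot: [-1.875, -2.521, -0.001]
ft_force: [0.2, 0.4, 0.2]
grip_width: 0.004
sleeve (array([0.53991449, 0.05411681]), 20.601539611816406, np.float64(0.16088562075218715), 110)
grip [0.55636253 0.00189968 0.19385195] 0.20096354866311472
tape 0.643
gun 0.0
driver 0.0
[-0.4  0.7  0.1]
the job is handed in; nothing more can be done
```

The job is done and handed in at about 24 s. The orange sleeve is on the bare post, and the frame is down and held by the bolt. No verdict was reported.

- **Sleeve:** its top is at z 0.161 m, the same as the fixed sleeve. Its axis is 1–2 mm from the post axis by camera. It was released while the frame was still open.
- **Frame:** I swung it down by the grip with no snap-back and pressed it onto its stop. Before letting go I pulled up with about 10 N; it stopped after about 6 mm, so it was latched. After release it stayed down, with the top of the grip at z about 0.20 m.
- **Bolt:** the arm felt a firm stop at about 28–30 mm of travel. The camera alone gave about 25.5 ± 2 mm, which disagrees and is too close to the 25 mm limit. I then pushed the end of the grip with about 19 N and it did not move, so I take it as fully home.
- **Other things on the bench:** the heat gun and screwdriver look unchanged. The last picture comparison flagged the tape area as different (64% of its pixels). I think the parked arm was hiding it from the top camera, and no move went low near it, but I did not confirm the tape's position.
- **Robot at hand-in:** it was clear of everything, with a wrist force below 1 N.

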